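# Close the sachet box at the coffee bar and tuck its flap under the lip

### The arm

A 6-joint arm with a two-finger parallel gripper is mounted at the origin on the work surface. World frame = base frame: x ahead of the robot, y to its left, z up, the work surface at z = 0. Lengths are in m, angles in degrees, forces in N, time in s.
With the tool pointing down it reaches from about 0.3 to 0.75 m from the base axis. Payload 8.5 kg.
Tool frame: the origin (TCP) lies on the centre line of the jaws, within the pads' length; the fingertips stand 14 mm ahead of it and the grasp point (between the pads) lies 5 mm behind it; z points along the fingers, x is the direction in which the jaws open and shut, and the axes are right-handed (so a half turn about z gives the same grasp; the last joint's range is limited). The gripper opens to 85 mm and grips with 20 to 120 N. Pads are 22 mm wide; open, the fingers measure 114 mm over their backs; the gripper's body (76 mm by 85 mm) begins 54 mm behind the grasp point. The pads swing forward as they close: fully open they stand 13 mm farther back than shut.
Start: joints at [-89.399, 21.807, 74.336, -0, 83.858, -12.336], TCP at [0.123, -0.536, 0.245] pointing down, gripper open.
Joint ranges: [-178.18, 178.18], [-50.72, 133.34], [12.68, 142.11], [-81.47, 261.47], [9.98, 163.14], [-165.26, 165.26]. Speed limits (degrees/s): [136.94, 136.94, 180, 180, 180, 180].

### API

Orientations are given as a 3x3 rotation matrix whose columns are the frame's x, y, z axes.
In Python, from rig import * gives the robot as it stands.
- The arm moves only by the shell command python3 -m crank 'ROWS' [FORCE]. ROWS is JSON, one flat list of numbers, 7 for each row, row after row: the turn, a rotation vector about the world's x, y, z in rad, then the shift along the world's x, y, z in m, then the opening in per cent of the stroke, from 0 (shut) to 100 (fully open). A call has 1 to 20 rows; each row shifts and turns the commanded pose from where the row before left it; what a row does not reach is not made up. A row lasts 1/10 s, in which the tool goes at most 50 mm and 8.59 degrees, less where a joint would pass 70% of its speed; a pose out of reach is approached as far as the arm can. A call is refused whole if a number of a shift passes 0.05 or a number of a turn 0.15, either way. A call with a gripper value outside its range is refused whole. The fingers move at their own pace and stop on an object; FORCE is the grip in N (left out, the last holds). Time passes only in rows, so rows that do not move let the fingers close. It gives the time, the measured TCP pose, the force and the opening at its end, in the units of the state.
- observe(): the state, without advancing time (a new reading comes with each control period).
- get_image(name): name is "scene" or "side" or "wrist"; returns a dict with "frame" (420x560x3 uint8, red, green, blue), "fov_y" (degrees; the focal length in pixels is half the picture's height over the tangent of half this angle, whatever the lens; pixels are square), "cx", "cy" (the principal point, pixels), "world_to_cam" (4x4, takes a point from world to camera coordinates). Camera axes: x right, y up, looking along -z (the intrinsics and any distortion apply to the point x, -y, -z); pixel columns grow to the right and rows downward; lengths in m; the calibration is good to about 2 mm. A picture is of the moment at which its call begins. There is no depth.
- close_job(): hands the job in, once; it reports no verdict.
The state is a dict: "time_s": time; "q": joint angles; "qvel": joint speeds; "joint_efforts": joint torques, N m; "position": TCP position; "tool_rot": TCP orientation; "ft_force": force on the tool from outside, world axes, zero at the start; "wrist_torque": the same for the moment, N m; "grip_width": finger opening in m.
Only numpy, scipy, OpenCV 4.12 (cv2) and the standard library are available. Lean on these libraries where they do the work, as an engineer would, in place of code of your own. Each camera call takes 0.05 s, during which the arm holds its last target. There are 200 camera calls.

### The job

Close the steel sachet box: with the fingertips, push its standing flap over onto the box, press it down, and push it along on its sliding hinge until its free edge is tucked well beneath the fixed lip and stays there when you let go. Only push on the flap's outer face: do not pinch the flap or touch its inner face, and leave the cups, tamper, bottle and other things on the counter where they stand, neither lifted nor shifted. Finish with the hand clear.

Things in the scene. Friction and masses are not known exactly. Their poses are not given: they have to be found in the camera images.
- sachet_box: Open stainless box with paper sachets, fixed to the counter. Origin on the counter, mid-width; x axis from the hinge side (nearer the robot) to the lip side, within 0.45 rad of straight away from the robot; z up. Walls from x = -80 to +96 mm and y = -60 to +60 mm; rim at z = 70 mm; a flat deck at rim height covers x = -80 to -30 mm.
- flap (a joint): Angle of the flap about its hinge, rad: 0 = flat on the rim, 1.57 = upright, stop at 1.85 (leaning back, away from the lip); starts at 1.66 to 1.84. A little stiff near upright; once about 25 degrees past upright towards the lip it falls on by itself, slowly, until two spring pins hold it ajar at 0.14 to 0.2 rad. Pressing it flat near the step takes about 4 N; let go, it springs ajar unless under the lip.
- hinge (a point): Middle of the hinge axis, which runs along box y at z = 74 mm, at box x = -60 mm + the value of joint flap_slide. The flap is an aluminium plate 110 mm wide, 5 mm thick, about 0.14 kg, and reaches 120 mm from this axis.
- flap_slide (a joint): How far the hinge rod, with the flap, has slid in its slots towards the lip (+x of the box), m: 0 to 0.030 (end stop, fully home); starts at 0 to 0.004. Takes about 3 to 6 N and stays where left. With the flap flat its free edge is at box x = 60 mm + this value, so it is under the lip from 0.014 on.
- flap_edge (a point): Middle of the flap's free edge, on the outer face, 120 mm from the hinge axis. The outer face is the one turned up when the flap is folded (turned to the hinge side, towards the robot, while it stands open). With the flap flat the outer face is at z = 75 mm.
- flap_step (a point): Foot of the push step on the outer face, mid-width, 62 mm from the hinge axis: a 7 mm high step across the whole flap, facing the hinge; a ramp runs from its top down to the face 95 mm from the axis. A fingertip on the flat between hinge and step can press down and push the step towards the lip. Axes: x hinge to free edge, y along the hinge, z out of the outer face.
- flap_inner: The 2 mm inner skin of the flap, on the face turned down into the box when folded (turned to the lip while it stands open). Not to be touched. Origin on the hinge axis, mid-width; axes as those of flap_step.
- lip_edge (a point): Middle of the lower front edge of the fixed retaining lip, at box x = 74 mm, z = 79 mm. The lip is a 3 mm steel strip across the full 120 mm width at the far end of the box, reaching from x = 74 to 96 mm, with its underside 9 mm above the rim: the 5 mm flap goes under it with 4 mm to spare when pressed flat.
- tamper_mid (a point): Dark steel coffee tamper, 58 mm wide, 82 mm high, beside the box; point half-way up its axis.
- dosing_cup_mid (a point): Small open steel cup, 60 mm wide, 50 mm high, beside the box; point half-way up its axis.
- espresso_cup_mid (a point): White espresso cup with handle, 64 mm wide, 58 mm high, beyond the lip; point half-way up its axis.
- milk_jug_mid (a point): Steel milk jug with handle, 86 mm wide, 105 mm high; point half-way up its axis.
- paper_cup_mid (a point): Lidded white takeaway cup, 84 mm wide, 112 mm high; point half-way up its axis.
- syrup_mid (a point): Amber syrup bottle, 64 mm wide, 200 mm high; point half-way up its axis.
- spoon: Steel spoon lying on the counter, 160 mm long; origin on the counter below it.

How it is judged:
By the outcome, as a careful person would: the job done as asked, in the order asked, and still so for the second after the job is handed in, with the robot touching nothing.
It also fails if it takes over 48 s, if anything falls off the work surface, if the arm or the gripper's body presses on something with over 40 N, if the wrist force passes 120 N, or if a joint passes its speed limit or range.

## Working session

There is one attempt and no reset: what is moved stays moved. The work goes in short steps, Python scripts to look and compute and a shell command to move; the robot and the scene stay as the last step left them, time stands still between calls to the robot, and variables do not carry over. Pictures are saved under pics/ and viewed, about 8 in all and at most 12, crops included, and the job is handed in when it is done.

```bash
mkdir -p pics; python3 - <<'E'
from rig import *
import cv2,json,numpy as np
s=observe();print(s['time_s'],s['position'],s['tool_rot'],s['ft_force'],s['grip_width'])
for n in ("scene","side"):
    d=get_image(n);f=d['frame'];print(n,d['fov_y'],d['cx'],d['cy'],np.round(d['world_to_cam'],4).tolist(),[k for k in d])
    cv2.imwrite(f'pics/{n}0.png',cv2.resize(f[:,:,::-1],(800,600),interpolation=cv2.INTER_CUBIC))
E
```

```text
0.0 [ 0.12312192 -0.53575545  0.24470814] [[ 2.23871549e-01 -9.74618659e-01 -7.79300760e-06]
 [-9.74617588e-01 -2.23871314e-01  1.48072865e-03]
 [-1.44489041e-03 -3.23897815e-04 -9.99998904e-01]] [0.55809565 0.25561603 0.54092699] 0.08525264503093015
scene 56.13870524362766 283.43923425550696 209.88232633792097 [[-0.4113, 0.9115, -0.0068, 0.2277], [-0.6495, -0.2879, 0.7037, 0.3287], [0.6395, 0.2939, 0.7104, -1.552], [0.0, 0.0, 0.0, 1.0]] ['frame', 'fov_y', 'cx', 'cy', 'world_to_cam']
side 53.53141353645484 278.4607783360682 207.69301172944571 [[-0.9402, -0.3406, 0.0028, 0.5772], [0.2471, -0.6765, 0.6938, -0.2124], [-0.2343, 0.653, 0.7202, -0.9458], [0.0, 0.0, 0.0, 1.0]] ['frame', 'fov_y', 'cx', 'cy', 'world_to_cam']
```

View pics/scene0.png

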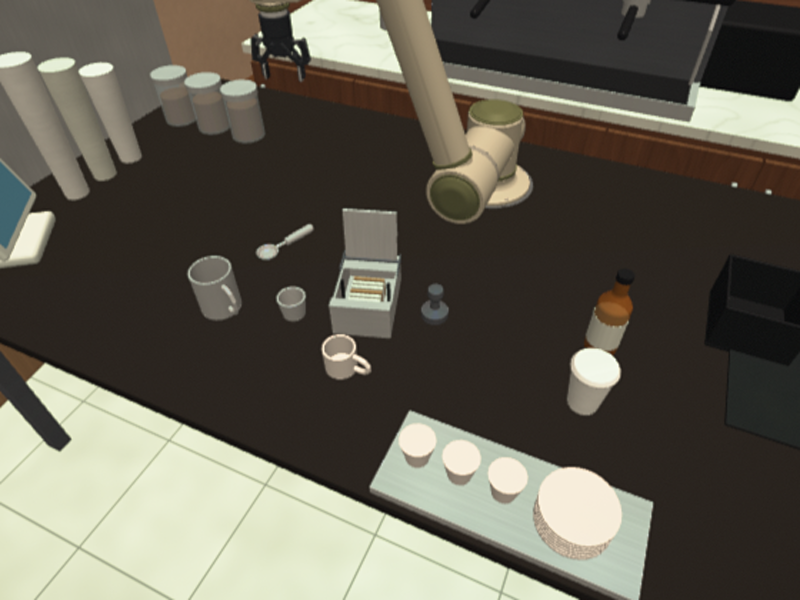

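View pics/side0.png

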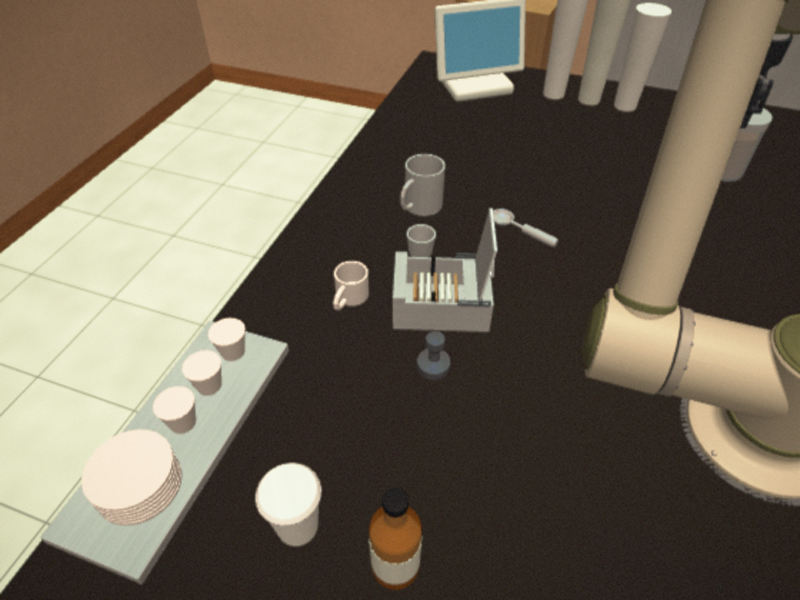

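The scene view shows the box near (365,295) with the flap standing up at (370,235). The tamper is at (435,305), the dosing cup at (291,303) and the espresso cup at (342,357). In the side view the box is at (442,290). I'll enlarge the box in both views.

```bash
python3 - <<'E'
import cv2,numpy as np
from rig import *
a=get_image("scene")['frame'][130:250,215:325,::-1]; b=get_image("side")['frame'][135:240,265:360,::-1]
a=cv2.resize(a,(390,426),interpolation=cv2.INTER_CUBIC); b=cv2.resize(b,(390,431),interpolation=cv2.INTER_CUBIC)
o=np.zeros((431,780,3),np.uint8);o[:426,:390]=a;o[:,390:]=b
cv2.imwrite('pics/crop.png',o)
E
```

```text
(no output)
```

View pics/crop.png

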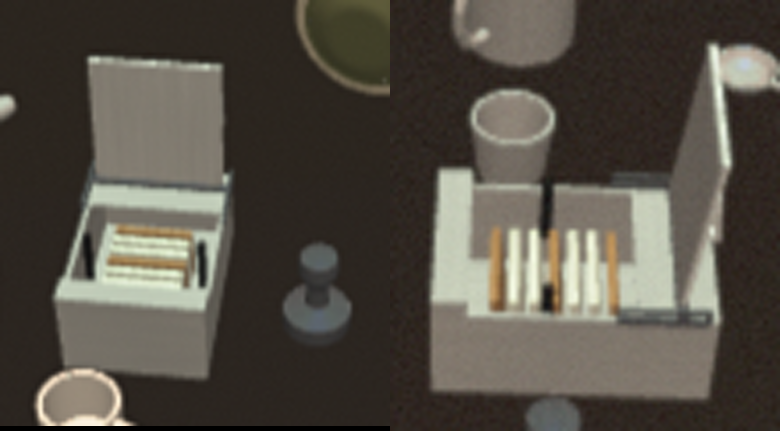

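The crops show the four far and side bottom corners, the lip corners and the flap's free-edge corners. I'll fit the box pose and flap angle to these.

```bash
cat > h.py <<'E'
from rig import *
import numpy as np, cv2
from scipy.optimize import least_squares
def proj(d,P):
    P=np.atleast_2d(P); c=(d['world_to_cam']@np.c_[P,np.ones(len(P))].T).T
    f=210/np.tan(np.radians(d['fov_y']/2)); return np.c_[d['cx']-f*c[:,0]/c[:,2], d['cy']+f*c[:,1]/c[:,2]]
def ray(d,uv,z):
    W=d['world_to_cam'];R=W[:3,:3];C=-R.T@W[:3,3];f=210/np.tan(np.radians(d['fov_y']/2))
    v=R.T@np.array([(uv[0]-d['cx'])/f,-(uv[1]-d['cy'])/f,-1]);return C+v*(z-C[2])/v[2]
def b2w(p,P):
    P=np.atleast_2d(P);c,s=np.cos(p[2]),np.sin(p[2])
    return np.c_[p[0]+c*P[:,0]-s*P[:,1],p[1]+s*P[:,0]+c*P[:,1],P[:,2]]
E
python3 - <<'E'
from h import *
A=get_image("scene");B=get_image("side")
fa=lambda x,y:(215+x/3.545,130+y/3.55); fb=lambda x,y:(265+(x-390)/4.105,135+y/4.105)
st=[(96,-60,0),(96,60,0),(96,-60,82),(96,60,82)]
sa=[fa(65,365),fa(208,377),fa(60,298),fa(213,307)]
tb=[(96,60,0),(-80,60,0),(-80,60,70),(96,60,82),(96,-60,82)]
sb=[fb(431,390),fb(712,397),fb(716,315),fb(431,303),fb(438,170)]
ea=[fa(90,58),fa(222,66)];eb=[fb(713,45),fb(730,163)]
def flap(p):
    t=p[3];x=-.06+p[4]+.12*np.cos(t);z=.074+.12*np.sin(t)
    return b2w(p,[(x,-.055,z),(x,.055,z)])
def res(p,full=0):
    r=[proj(A,b2w(p,np.array(st)/1e3))-sa,proj(B,b2w(p,np.array(tb)/1e3))-sb,proj(A,flap(p))-ea,proj(B,flap(p))-eb]
    r=np.vstack(r); return r if full else np.r_[r.ravel(),(p[4]-.002)/.002]
o=least_squares(res,[.45,-.15,0,1.75,.002],loss='soft_l1');p=o.x
print(p.round(4));print(res(p,1).round(1).tolist())
np.save('p.npy',p)
g=lambda x,y:(x*.7,y*.7)
for n,u,z in [('tamper',fa(318,310),.01),('dose',g(291,303),.025),('espr',g(340,357),.03),('spoonA',g(268,251),.005),('spoonB',g(310,229),.005),('jug',g(213,288),.05)]:
    w=ray(A,u,z);c,s=np.cos(p[2]),np.sin(p[2]);d=w[:2]-p[:2];print(n,w.round(3),'box',round(c*d[0]+s*d[1],3),round(-s*d[0]+c*d[1],3))
E
```

```text
[ 0.5508 -0.0857  0.3237  1.6765  0.0021]
[[0.5, 0.2], [0.6, -0.3], [-0.9, -0.3], [-1.5, 0.1], [0.1, 0.5], [-1.0, 0.1], [1.2, 1.8], [-0.0, -0.0], [-0.4, 0.0], [-0.4, -0.4], [0.1, -0.5], [-0.1, -0.6], [-0.2, 0.2]]
tamper [0.526 0.058 0.01 ] box 0.022 0.144
dose [ 0.643 -0.224  0.025] box 0.043 -0.16
espr [ 0.732 -0.056  0.03 ] box 0.181 -0.029
spoonA [ 0.501 -0.381  0.005] box -0.141 -0.264
spoonB [ 0.388 -0.333  0.005] box -0.233 -0.183
jug [ 0.691 -0.382  0.05 ] box 0.039 -0.325
```

The fit is good, within 2 px: box origin (0.551, -0.086), yaw 0.324, flap angle about 1.68. I'll shut the gripper, turn the jaw axis along box y, and go in behind the flap at height.

```bash
python3 -m crank '[0,0,0.014,0.023,0.0295,0,0, 0,0,0.014,0.023,0.0295,0,0, 0,0,0.014,0.023,0.0295,0,0, 0,0,0.014,0.023,0.0295,0,0, 0,0,0.014,0.023,0.0295,0,0, 0,0,0.014,0.023,0.0295,0,0, 0,0,0.014,0.023,0.0295,0,0, 0,0,0,0.023,0.0295,0,0, 0,0,0,0.023,0.0295,0,0, 0,0,0,0.023,0.0295,0,0, 0,0,0,0.023,0.0295,0,0, 0,0,0,0.023,0.0295,0,0, 0,0,0,0.023,0.0295,0,0, 0,0,0,0.013,0.0295,0,0, 0,0,0,0,0,0,0]' 40; python3 - <<'E'
from h import *
p=np.load('p.npy');s=observe();d=s['position'][:2]-p[:2];c,q=np.cos(p[2]),np.sin(p[2])
print('box',c*d[0]+q*d[1],-q*d[0]+c*d[1],s['position'],s['tool_rot'].round(3).tolist() if hasattr(s['tool_rot'],'round') else s['tool_rot'],s['grip_width'])
I=get_image("side")['frame'][90:255,230:450,::-1];cv2.imwrite('pics/s1.png',cv2.resize(I,(800,600),interpolation=cv2.INTER_CUBIC))
E
```

```text
time_s: 1.8
position: [0.436, -0.1203, 0.2453]
tool_rot: [[0.322, -0.947, 0.0], [-0.947, -0.322, 0.001], [-0.001, -0.0, -1.0]]
ft_force: [-1.1, -0.7, 0.7]
grip_width: 0.0003
box -0.11983541737315162 0.00379409869271035 [ 0.43596799 -0.12025083  0.24528861] [[0.322, -0.947, 0.0], [-0.947, -0.322, 0.001], [-0.001, -0.0, -1.0]] 0.0002769585217500118
```

View pics/s1.png

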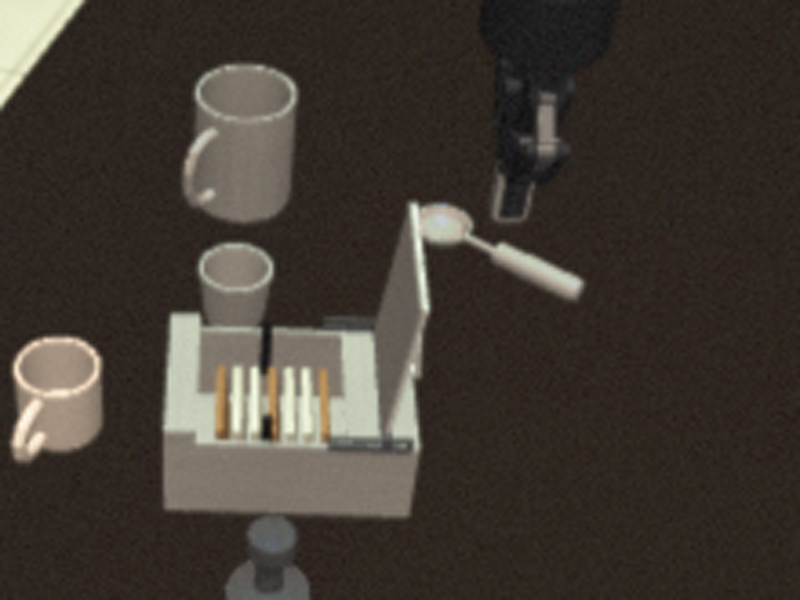

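The shut fingertips are at (512,215), behind the flap, whose top edge runs from (413,205) to (428,310). I'll lower to tip z about 0.16 and push along box +x.

```bash
python3 -m crank '[0,0,0,0,-0.002,-0.025,0, 0,0,0,0,-0.002,-0.025,0, 0,0,0,0,0,-0.02,0, 0,0,0,0.0095,0.0032,0,0, 0,0,0,0.0095,0.0032,0,0, 0,0,0,0.0095,0.0032,0,0, 0,0,0,0.0057,0.0019,0,0, 0,0,0,0.0057,0.0019,0,0, 0,0,0,0.0057,0.0019,0,0, 0,0,0,0.0057,0.0019,0,0]'; python3 -m crank '[0,0,0,0.0057,0.0019,0,0, 0,0,0,0.0057,0.0019,0,0, 0,0,0,0.0057,0.0019,0,0, 0,0,0,0.0057,0.0019,0,0, 0,0,0,0.0057,0.0019,0,0, 0,0,0,0.0057,0.0019,0,0, 0,0,0,0.0057,0.0019,0,0, 0,0,0,0,0,0,0]'
python3 - <<'E'
from h import *
I=get_image("side")['frame'][90:255,230:450,::-1];cv2.imwrite('pics/s2.png',cv2.resize(I,(800,600),interpolation=cv2.INTER_CUBIC))
E
```

```text
time_s: 2.85
position: [0.4869, -0.1097, 0.1755]
tool_rot: [[0.318, -0.948, 0.0], [-0.948, -0.318, -0.0], [0.0, -0.0, -1.0]]
ft_force: [0.2, 0.9, 1.1]
grip_width: 0.0
time_s: 3.65
position: [0.527, -0.0963, 0.1752]
tool_rot: [[0.319, -0.948, 0.0], [-0.948, -0.319, 0.0], [0.0, -0.0, -1.0]]
ft_force: [-0.4, -0.1, -0.0]
grip_width: 0.0
```

View pics/s2.png

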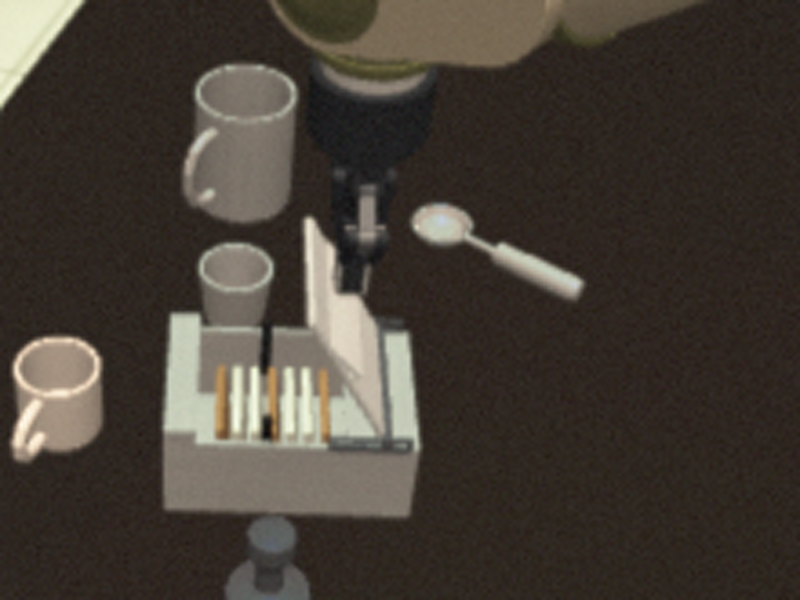

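The flap now leans about 30° past upright, with the fingertip at (352,285) on its outer face. I'll push a little farther, let it fall, then return to just hinge-side of the step.

```bash
python3 -m crank '[0,0,0,0.0057,0.0019,0,0, 0,0,0,0.0057,0.0019,0,0, 0,0,0,0.0057,0.0019,0,0, 0,0,0,0,0,0,0, 0,0,0,0,0,0,0, 0,0,0,0,0,0,0, 0,0,0,-0.0095,-0.003,0,0, 0,0,0,-0.0095,-0.003,0,0, 0,0,0,0,0,0,0, 0,0,0,0,0,0,0, 0,0,0,0,0,0,0, 0,0,0,0,0,0,0, 0,0,0,0,0,0,0, 0,0,0,0,0,0,0, 0,0,0,0,0,0,0]'
python3 - <<'E'
from h import *
p=np.load('p.npy');s=observe();d=s['position'][:2]-p[:2];c,q=np.cos(p[2]),np.sin(p[2])
print('box',c*d[0]+q*d[1],-q*d[0]+c*d[1])
I=get_image("side")['frame'][90:255,230:450,::-1];cv2.imwrite('pics/s3.png',cv2.resize(I,(800,600),interpolation=cv2.INTER_CUBIC))
E
```

```text
time_s: 5.2
position: [0.5245, -0.0968, 0.1753]
tool_rot: [[0.318, -0.948, -0.0], [-0.948, -0.318, 0.0], [-0.0, 0.0, -1.0]]
ft_force: [-0.8, 0.5, 0.1]
grip_width: -0.0001
box -0.02845229688592654 -0.002126182833947254
```

View pics/s3.png

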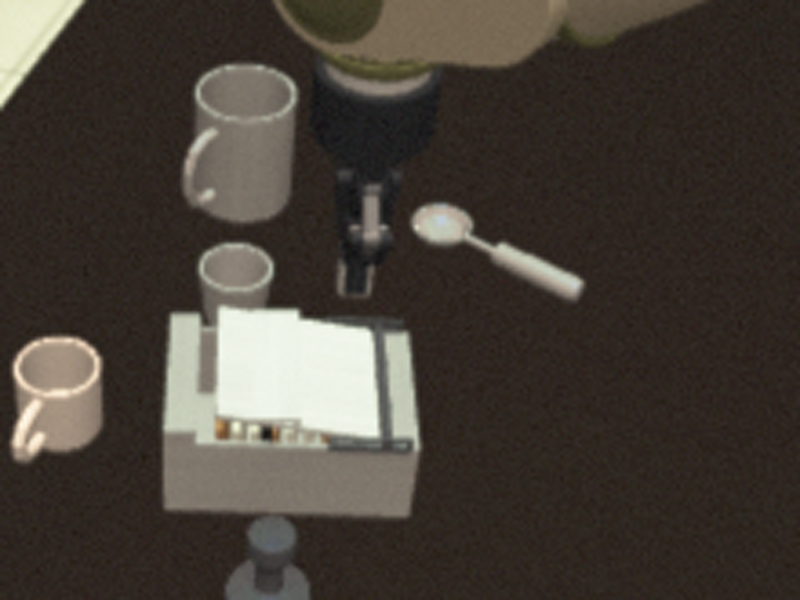

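The flap has fallen ajar with its step line at about (300,370), and the fingertip is above and behind it. I'll go down onto the flat between hinge and step and press.

```bash
python3 -m crank '[0,0,0,0.0076,0.0028,-0.025,0, 0,0,0,0,0.0005,-0.025,0, 0,0,0,0,0,-0.015,0, 0,0,0,0,0,-0.010,0, 0,0,0,0,0,-0.005,0, 0,0,0,0,0,-0.003,0, 0,0,0,0,0,0,0]'; python3 -m crank '[0,0,0,0,0,-0.002,0, 0,0,0,0,0,0,0]';python3 -m crank '[0,0,0,0,0,-0.002,0, 0,0,0,0,0,0,0]'; python3 -m crank '[0,0,0,0,0,-0.001,0, 0,0,0,0,0,0,0]'
```

```text
time_s: 5.95
position: [0.5322, -0.0936, 0.0927]
tool_rot: [[0.318, -0.948, 0.001], [-0.948, -0.318, -0.0], [0.0, -0.001, -1.0]]
ft_force: [-0.4, 1.0, 0.5]
grip_width: 0.0
time_s: 6.15
position: [0.5324, -0.0936, 0.0908]
tool_rot: [[0.318, -0.948, 0.001], [-0.948, -0.318, -0.0], [0.001, -0.001, -1.0]]
ft_force: [0.2, 0.8, 2.4]
grip_width: 0.0005
time_s: 6.35
position: [0.5324, -0.0935, 0.0889]
tool_rot: [[0.318, -0.948, 0.001], [-0.948, -0.318, -0.0], [0.001, -0.001, -1.0]]
ft_force: [0.5, 1.9, 5.4]
grip_width: -0.0001
time_s: 6.55
position: [0.5325, -0.0936, 0.0887]
tool_rot: [[0.318, -0.948, 0.002], [-0.948, -0.318, -0.001], [0.001, -0.002, -1.0]]
ft_force: [-2.1, 1.7, 13.4]
grip_width: -0.0003
```

The flap is flat, carrying about 13 N. Now I'll push along the slide.

```bash
python3 -m crank '[0,0,0,0.0028,0.001,0,0, 0,0,0,0.0028,0.001,0,0, 0,0,0,0.0028,0.001,0,0, 0,0,0,0.0028,0.001,0,0, 0,0,0,0.0028,0.001,0,0, 0,0,0,0,0,0,0]'; python3 -m crank '[0,0,0,0.0028,0.001,0,0, 0,0,0,0.0028,0.001,0,0, 0,0,0,0.0028,0.001,0,0,0,0,0,0,0,0,0]'
python3 - <<'E'
from h import *
p=np.load('p.npy');s=observe();d=s['position'][:2]-p[:2];c,q=np.cos(p[2]),np.sin(p[2])
print('box',c*d[0]+q*d[1],-q*d[0]+c*d[1])
I=get_image("side")['frame'][150:255,260:400,::-1];cv2.imwrite('pics/s4.png',cv2.resize(I,(800,600),interpolation=cv2.INTER_CUBIC))
E
```

```text
time_s: 7.15
position: [0.5461, -0.0891, 0.0887]
tool_rot: [[0.318, -0.948, 0.001], [-0.948, -0.318, -0.002], [0.002, 0.0, -1.0]]
ft_force: [-5.3, -1.1, 13.9]
grip_width: 0.0005
time_s: 7.55
position: [0.5546, -0.0863, 0.0887]
tool_rot: [[0.318, -0.948, 0.001], [-0.948, -0.318, -0.002], [0.002, -0.0, -1.0]]
ft_force: [-3.9, -1.1, 13.1]
grip_width: -0.0001
box 0.0034608077051999737 -0.0017845232857796232
```

View pics/s4.png

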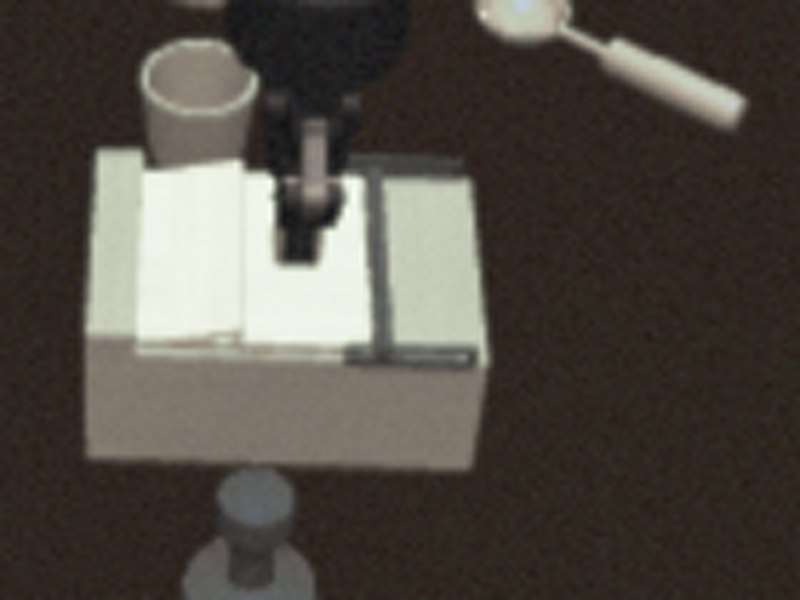

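The flap is flat and its edge has reached the lip, at (140,250). The rod at (380,260) is well along its slots, so friction is carrying the flap with the finger. I'll continue to the end stop.

```bash
python3 -m crank '[0,0,0,0.0028,0.001,0,0, 0,0,0,0.0028,0.001,0,0, 0,0,0,0,0,0,0]'; python3 -m crank '[0,0,0,0.0028,0.001,0,0, 0,0,0,0.0028,0.001,0,0,0,0,0,0,0,0,0]';  python3 -m crank '[0,0,0,0.0028,0.001,0,0, 0,0,0,0.0028,0.001,0,0,0,0,0,0,0,0,0]'
python3 - <<'E'
from h import *
I=get_image("side")['frame'][150:255,260:400,::-1];cv2.imwrite('pics/s5.png',cv2.resize(I,(800,600),interpolation=cv2.INTER_CUBIC))
E
```

```text
time_s: 7.9
position: [0.5597, -0.0845, 0.0886]
tool_rot: [[0.319, -0.948, -0.0], [-0.948, -0.319, -0.002], [0.002, 0.001, -1.0]]
ft_force: [-5.8, -4.2, 12.6]
grip_width: 0.0003
time_s: 8.2
position: [0.5648, -0.0825, 0.0885]
tool_rot: [[0.319, -0.948, -0.002], [-0.948, -0.319, -0.002], [0.002, 0.002, -1.0]]
ft_force: [-8.1, -4.2, 14.0]
grip_width: 0.0002
time_s: 8.5
position: [0.5703, -0.0804, 0.0884]
tool_rot: [[0.318, -0.948, -0.002], [-0.948, -0.318, -0.002], [0.001, 0.003, -1.0]]
ft_force: [-8.8, -3.4, 14.4]
grip_width: -0.0002
```

View pics/s5.png

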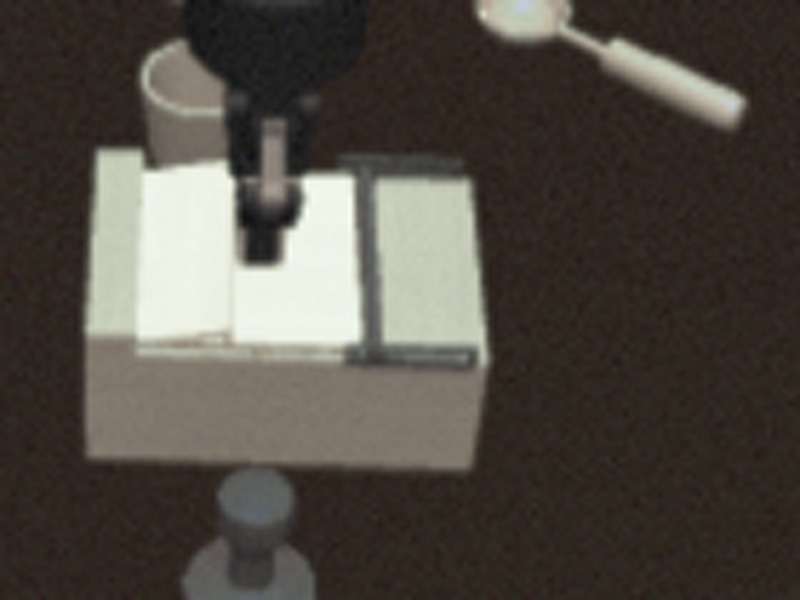

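The flap has moved to roughly 0.025–0.03 (rod at 368, step at 233), and the finger's front at (243,250) is about 5 mm from the step. I'll push until the step and then the end stop resist.

```bash
python3 -m crank '[0,0,0,0.0028,0.001,0,0, 0,0,0,0,0,0,0]'; python3 -m crank '[0,0,0,0.0028,0.001,0,0, 0,0,0,0,0,0,0]';  python3 -m crank '[0,0,0,0.0019,0.0006,0,0, 0,0,0,0,0,0,0]'
```

```text
time_s: 8.75
position: [0.5714, -0.08, 0.0883]
tool_rot: [[0.319, -0.948, -0.007], [-0.948, -0.319, -0.003], [0.001, 0.007, -1.0]]
ft_force: [-17.6, -7.5, 17.6]
grip_width: 0.0
time_s: 8.95
position: [0.5718, -0.0798, 0.0881]
tool_rot: [[0.319, -0.948, -0.013], [-0.948, -0.319, -0.004], [-0.0, 0.014, -1.0]]
ft_force: [-30.3, -13.4, 23.7]
grip_width: 0.0001
time_s: 9.15
position: [0.572, -0.0796, 0.088]
tool_rot: [[0.319, -0.948, -0.017], [-0.948, -0.319, -0.005], [-0.001, 0.018, -1.0]]
ft_force: [-36.7, -16.2, 27.7]
grip_width: 0.0001
```

There is a firm stop, over 35 N with no motion, so the flap is fully home. I'll relax the push, then lift straight up and clear.

```bash
python3 -m crank '[0,0,0,-0.0028,-0.001,0.001,0, 0,0,0,-0.0019,-0.0006,0.002,0, 0,0,0,0,0,0.004,0, 0,0,0,0,0,0.02,0, 0,0,0,0,0,0.04,0, 0,0,0,0,0,0.04,0, 0,0,0,-0.03,-0.01,0.03,0, 0,0,0,-0.04,-0.014,0.01,0, 0,0,0,-0.04,-0.014,0,0, 0,0,0,-0.04,-0.014,0,0, 0,0,0,0,0,0,0, 0,0,0,0,0,0,0, 0,0,0,0,0,0,0, 0,0,0,0,0,0,0, 0,0,0,0,0,0,0]'
python3 - <<'E'
from h import *
I=get_image("side")['frame'][90:255,230:450,::-1];cv2.imwrite('pics/s6.png',cv2.resize(I,(800,600),interpolation=cv2.INTER_CUBIC))
E
```

```text
time_s: 10.65
position: [0.4246, -0.1303, 0.2341]
tool_rot: [[0.319, -0.948, -0.0], [-0.948, -0.319, 0.0], [-0.0, 0.0, -1.0]]
ft_force: [0.2, -0.0, -0.3]
grip_width: -0.0001
```

View pics/s6.png

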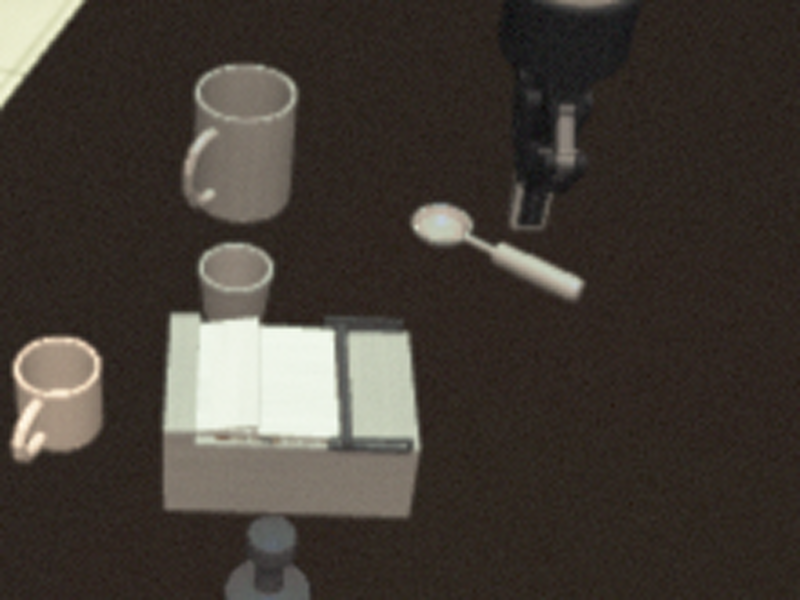

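The flap's free edge is under the lip along its whole width (about x=197). The rod moved from 385 to 345 px, about 28 mm, so the slide is about 0.03. The cups, tamper and spoon are at the same pixels as before, and the hand is clear.

```bash
python3 -c "
from rig import *
close_job()"
```

```text
the job is handed in; nothing more can be done
```

The sachet box is closed and the job is handed in at about 10.7 s. With shut fingertips on its outer face, I tipped the flap over and let it fall ajar. I then pressed it flat with about 13 N and slid it towards the lip until it met a firm stop. The push peaked at about 40 N horizontally (49 N in all), with no further motion.

**Flap:** In the last side picture, taken about 1 s after the hand lifted off, the free edge was under the lip along its full width. The hinge rod had moved about 28 mm, which puts the slide at about 0.03 m, at the end stop. That slide value is my estimate from pixel positions, not a direct reading.

**Other checks:** The two cups, jug, tamper and spoon were at the same pixels as before in that picture. The paper cup and bottle were outside the crop, and the hand never went near them. The hand was clear and the contact force was about zero. No check failed or disagreed.

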